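# Pack four dropper bottles in the trays of their sizes

### The job

Pack the sample order: stand each of the four loose dropper bottles on the desk, the ones whose caps end in a pointed spout, upright on the floor of the cardboard tray of its own rank in size: the smallest bottle in the smallest tray, the next in the next, up to the largest in the largest. Set each one down instead of dropping it, tip none over, and leave the two flat-capped jars among them standing where they are.

Things in the scene. Friction and masses are not known exactly. Their poses are not given: they have to be found in the camera images.
- bottle1: the smallest dropper bottle: loose, round, upright, amber with a paper label and a white cap that ends in a pointed spout. Body 26 mm in diameter up to 45 mm, shoulder up to 50 mm, then the straight round cap, 18 mm in diameter from 50 to 68 mm (a good place to grip), then the spout tapering up to 82 mm. About 25 g. Origin: centre of its underside, z up along its axis.
- bottle2: the second smallest dropper bottle: loose, round, upright, amber with a paper label and a white cap that ends in a pointed spout. Body 38 mm in diameter up to 58 mm, shoulder up to 65 mm, then the straight round cap, 20 mm in diameter from 65 to 85 mm (a good place to grip), then the spout tapering up to 100 mm. About 65 g. Origin: centre of its underside, z up along its axis.
- bottle3: the second largest dropper bottle: loose, round, upright, amber with a paper label and a white cap that ends in a pointed spout. Body 50 mm in diameter up to 70 mm, shoulder up to 80 mm, then the straight round cap, 22 mm in diameter from 80 to 102 mm (a good place to grip), then the spout tapering up to 118 mm. About 130 g. Origin: centre of its underside, z up along its axis.
- bottle4: the largest dropper bottle: loose, round, upright, amber with a paper label and a white cap that ends in a pointed spout. Body 64 mm in diameter up to 80 mm, shoulder up to 92 mm, then the straight round cap, 26 mm in diameter from 92 to 116 mm (a good place to grip), then the spout tapering up to 134 mm. About 260 g. Origin: centre of its underside, z up along its axis.
- tray1: the smallest packing tray: plain brown cardboard, square, open on top, stuck to the desk. 46 mm square inside, 54 mm outside; floor and walls 4 mm thick; rim 14 mm above the desk. Origin: centre of its underside, on the desk; x and y along its sides, z up. A bottle standing in it has its underside 4 mm above this origin.
- tray2: the second smallest packing tray: plain brown cardboard, square, open on top, stuck to the desk. 62 mm square inside, 70 mm outside; floor and walls 4 mm thick; rim 14 mm above the desk. Origin: centre of its underside, on the desk; x and y along its sides, z up. A bottle standing in it has its underside 4 mm above this origin.
- tray3: the second largest packing tray: plain brown cardboard, square, open on top, stuck to the desk. 78 mm square inside, 86 mm outside; floor and walls 4 mm thick; rim 14 mm above the desk. Origin: centre of its underside, on the desk; x and y along its sides, z up. A bottle standing in it has its underside 4 mm above this origin.
- tray4: the largest packing tray: plain brown cardboard, square, open on top, stuck to the desk. 94 mm square inside, 102 mm outside; floor and walls 4 mm thick; rim 14 mm above the desk. Origin: centre of its underside, on the desk; x and y along its sides, z up. A bottle standing in it has its underside 4 mm above this origin.
- jar_small: the smaller flat-capped jar, to be left alone: loose, standing among the bottles and trays, round, amber with a wide flat white lid and no spout, 38 mm in diameter, 52 mm high. Origin: centre of its underside.
- jar_large: the larger flat-capped jar, to be left alone: loose, standing among the bottles and trays, round, amber with a wide flat white lid and no spout, 52 mm in diameter, 60 mm high. Origin: centre of its underside.

How it is judged:
At the end, for the whole second after the job is handed in: Every dropper bottle stands released, at rest and upright (within 0.1 rad) in the tray of its own size rank, underside under 8 mm above the desk, its axis within 11.5, 13.5, 15.5 and 16.5 mm (smallest to largest) of the tray centre along each side (x of bottle1 in the frame of tray1 between -0.0115 and 0.0115 m and y of bottle1 in the frame of tray1 between -0.0115 and 0.0115 m and z of bottle1 in the frame of tray1 below 0.008 m and angle between each of bottle1, bottle2, bottle3, bottle4's own z axis and vertical below 0.1 rad and linear speed of each of bottle1, bottle2, bottle3, bottle4 below 0.02 m/s and angular speed of each of bottle1, bottle2, bottle3, bottle4 below 0.2 rad/s and contact force between each of bottle1, bottle2, bottle3, bottle4 and the fingers below 0.1 N and x of bottle2 in the frame of tray2 between -0.0135 and 0.0135 m and y of bottle2 in the frame of tray2 between -0.0135 and 0.0135 m and z of bottle2 in the frame of tray2 below 0.008 m and x of bottle3 in the frame of tray3 between -0.0155 and 0.0155 m and y of bottle3 in the frame of tray3 between -0.0155 and 0.0155 m and z of bottle3 in the frame of tray3 below 0.008 m and x of bottle4 in the frame of tray4 between -0.0165 and 0.0165 m and y of bottle4 in the frame of tray4 between -0.0165 and 0.0165 m and z of bottle4 in the frame of tray4 below 0.008 m); the robot touches nothing.
It fails at once if a dropper bottle is tipped over (angle between any of bottle1, bottle2, bottle3, bottle4's own z axis and vertical above 0.7 rad).
It fails at once if a dropper bottle is let go with its underside more than 30 mm above the desk ((height (world z) of bottle1 above 0.03 m and contact force between bottle1 and the fingers below 0.05 N) or (height (world z) of bottle2 above 0.03 m and contact force between bottle2 and the fingers below 0.05 N) or (height (world z) of bottle3 above 0.03 m and contact force between bottle3 and the fingers below 0.05 N) or (height (world z) of bottle4 above 0.03 m and contact force between bottle4 and the fingers below 0.05 N)).
It fails at once if a flat-capped jar is shifted by more than 25 mm or tipped over (distance of any of jar_small, jar_large from where it was at the start of the episode above 0.025 m or angle between any of jar_small, jar_large's own z axis and vertical above 0.5 rad).
It also fails if it takes over 112 s, if anything falls off the work surface, if the arm or the gripper's body presses on something with over 40 N, if the wrist force passes 120 N, or if a joint passes its speed limit or range.

### The arm

A 6-joint arm with a two-finger parallel gripper is mounted at the origin on the work surface. World frame = base frame: x ahead of the robot, y to its left, z up, the work surface at z = 0. Lengths are in m, angles in rad, forces in N, time in s.
With the tool pointing down it reaches from about 0.3 to 0.85 m from the base axis. Payload 5.4 kg.
Tool frame: the origin (TCP) lies at the very end of the fingers, on their centre line; the grasp point (between the pads) lies manip.pinch_z behind it (manip.pinch_z is the distance from the TCP to the grasp point, in m); z points along the fingers, y is the line along which they close (so a half turn about z gives the same grasp; the last joint's range is limited). The gripper opens to 85 mm and grips with 20 to 120 N. Pads are 22 mm wide; open, the fingers measure 114 mm over their backs; the gripper's body (76 mm by 85 mm) begins 54 mm behind the grasp point. The pads swing forward as they close: fully open they stand 13 mm farther back than shut.
Start: joints at [-0.21, 0.158, 1.597, -0, 1.386, -0.21], TCP at [0.575, -0, 0.231] pointing down, gripper open.
Joint ranges: [-2.91, 2.91], [-0.94, 2.29], [0.18, 2.7], [-1.29, 4.43], [0.17, 2.64], [-3, 3]. Speed limits (rad/s): [2.57, 2.57, 3.14, 3.14, 3.14, 3.14].

### API

Orientations are given as a 3x3 rotation matrix whose columns are the frame's x, y, z axes.
In Python, from bench import manip, eyes, job, nets gives the robot as it stands.
- The arm moves only by the shell command python3 -m crank 'ROWS' [FORCE]. ROWS is JSON, a list of rows, each a list of 5 numbers: the shift along the tool's x, y, z in units of 50 mm (1.0 is 50 mm), then the turn about the tool's z in units of 5 degrees (1.0 is 5 degrees), then the opening, from 0 (shut) to 1 (fully open). In form: [[x, y, z, turn, claw], ...]. A call has 1 to 8 rows; each row shifts and turns the commanded pose from where the row before left it, along the tool's axes as they then stand; what a row does not reach is not made up. A row lasts 1/10 s, in which the tool goes at most 50 mm and 8.59 degrees, less where a joint would pass 70% of its speed; a pose out of reach is approached as far as the arm can. A call is refused whole if a number of a shift passes 1 or a number of a turn 1, either way. A call with a gripper value outside its range is refused whole. The fingers move at their own pace and stop on an object; FORCE is the grip in N (left out, the last holds). Time passes only in rows, so rows that do not move let the fingers close. It gives the time, the measured TCP pose, the force, the opening and the grip force at its end, in the units of the state.
- manip.get_obs(): the state, without advancing time (a new reading comes with each control period).
- eyes.grab_frame(name): name is "scene" or "side" or "wrist"; returns (picture, depth): 400x640x3 uint8, red, green, blue; 400x640 float32, m along the optical axis (not along the pixel's ray), 0 where there is no reading.
- eyes.camera_params(name): a dict with "intrinsics" (3x3 intrinsics, pixels), "D" ([k1, k2, p1, p2, k3] as OpenCV has them; the pictures are not rectified), "origin" and "rotation" of the camera in the world. Camera axes: x right, y down, z forward; pixel columns grow to the right and rows downward; lengths in m; the calibration is good to about 2 mm. A picture is of the moment at which its call begins: read the wrist's pose just before it. camera_params takes no time and is no camera call; for the wrist camera it gives the pose at the moment of the call.
- job.hand_in(): hands the job in; it is judged then, once.
Trained networks look in the newest picture that a camera, given by its name, has taken for a name from the list of things; names that differ only in an ending like _2 or _b are one class to them, and where a whole thing is asked for, a point or a joint stands for the part that bears it (a point fixed in the world has none). Each returns a list of dicts, best first, with "p" (0 to 1); they miss things now and then, are a little off and sometimes report something else, mostly with a low value. They report only what shows in the picture. A call takes as long as a camera call.
- nets.spot_in(query, camera): "location" ([x, y, z] in m, in world coordinates, good to about 4 mm: the middle of the surface that is visible of it).
- nets.landmark_of(query, camera): "location" ([x, y, z] in m, in world coordinates, good to about 4 mm: a listed point, or the origin of a listed thing).
The state is a dict: "clock": time; "joints": joint angles; "joint_vel": joint speeds; "joint_torque": joint torques, N m; "tcp_pos": TCP position; "tool_rot": TCP orientation; "wrist_force": force on the tool from outside, world axes, zero at the start; "torque": the same for the moment, N m; "width": finger opening in m; "grasp_force": force on a finger pad.
Only numpy, scipy, OpenCV 4.12 (cv2) and the standard library are available. Lean on these libraries where they do the work, as an engineer would, in place of code of your own. Each camera call takes 0.05 s, during which the arm holds its last target. There are 200 camera calls.

## Working session

There is one attempt and no reset: what is moved stays moved. The work goes in short steps, Python scripts to look and compute and a shell command to move; the robot and the scene stay as the last step left them, time stands still between calls to the robot, and variables do not carry over. Pictures are saved under pics/ and viewed, at most 14 in all, crops included, and the job is handed in when it is done.

```bash
mkdir -p pics; ls; cat > m.py <<'E'
from bench import manip, eyes, job, nets
import numpy as np, cv2
E
python3 - <<'E'
from m import *
o=manip.get_obs(); print(o['clock'],o['tcp_pos'],o['tool_rot'],o['width'],manip.pinch_z)
for c in ['scene','side']:
    p,d=eyes.grab_frame(c); cv2.imwrite(f'pics/{c}0.png',p[:,:,::-1])
    for q in ['bottle1','bottle2','bottle3','bottle4','tray1','tray2','tray3','tray4','jar_small','jar_large']:
        print(c,q,[(np.round(r['location'],3).tolist(),round(r['p'],2)) for r in nets.landmark_of(q,c)[:3]])
print(manip.get_obs()['clock'])
E
```

```text
pics
0.0 [5.74400879e-01 1.04192456e-04 2.30309874e-01] [[-1.32716405e-05  9.99998263e-01 -1.86378708e-03]
 [ 9.99999921e-01  1.40139181e-05  3.98250595e-04]
 [ 3.98276023e-04 -1.86378165e-03 -9.99998184e-01]] 0.08588399885943653 0.0187
scene bottle1 [([0.613, -0.079, -0.002], 0.77), ([0.545, 0.348, -0.002], 0.67), ([0.352, -0.331, 0.0], 0.64)]
scene bottle2 [([0.613, -0.079, -0.002], 0.77), ([0.545, 0.348, -0.002], 0.67), ([0.352, -0.331, 0.0], 0.64)]
scene bottle3 [([0.613, -0.079, -0.002], 0.77), ([0.545, 0.348, -0.002], 0.67), ([0.352, -0.331, 0.0], 0.64)]
scene bottle4 [([0.613, -0.079, -0.002], 0.77), ([0.545, 0.348, -0.002], 0.67), ([0.352, -0.331, 0.0], 0.64)]
scene tray1 [([0.481, -0.087, 0.0], 0.91), ([0.539, -0.327, -0.0], 0.9), ([0.346, 0.317, -0.001], 0.81)]
scene tray2 [([0.481, -0.087, 0.0], 0.91), ([0.539, -0.327, -0.0], 0.9), ([0.346, 0.317, -0.001], 0.81)]
scene tray3 [([0.481, -0.087, 0.0], 0.91), ([0.539, -0.327, -0.0], 0.9), ([0.346, 0.317, -0.001], 0.81)]
scene tray4 [([0.481, -0.087, 0.0], 0.91), ([0.539, -0.327, -0.0], 0.9), ([0.346, 0.317, -0.001], 0.81)]
sce
[... 347 characters left out ...]
.96), ([0.35, -0.328, -0.001], 0.78), ([0.543, 0.343, 0.002], 0.78)]
side bottle4 [([0.612, -0.08, 0.002], 0.96), ([0.35, -0.328, -0.001], 0.78), ([0.543, 0.343, 0.002], 0.78)]
side tray1 [([0.538, -0.327, 0.002], 0.96), ([0.353, 0.317, -0.001], 0.93), ([0.619, 0.099, 0.001], 0.69)]
side tray2 [([0.538, -0.327, 0.002], 0.96), ([0.353, 0.317, -0.001], 0.93), ([0.619, 0.099, 0.001], 0.69)]
side tray3 [([0.538, -0.327, 0.002], 0.96), ([0.353, 0.317, -0.001], 0.93), ([0.619, 0.099, 0.001], 0.69)]
side tray4 [([0.538, -0.327, 0.002], 0.96), ([0.353, 0.317, -0.001], 0.93), ([0.619, 0.099, 0.001], 0.69)]
side jar_small [([0.516, 0.213, 0.0], 0.74)]
side jar_large [([0.549, 0.008, 0.002], 0.59)]
1.1
```

```bash
python3 - <<'E'
from m import *
for c in ['scene','side']:
    p,d=eyes.grab_frame(c)
    for q in ['bottle1','tray1']:
        print(c,q,[(np.round(r['location'],3).tolist(),round(r['p'],2)) for r in nets.landmark_of(q,c)])
    k=eyes.camera_params(c); print(np.round(k['origin'],3),np.round(k['rotation'],2).tolist(),k['intrinsics'][0])
    # cloud
    v,u=np.nonzero(d>0); n=cv2.undistortPoints(np.stack([u,v],1).astype(np.float64)[:,None],np.array(k['intrinsics']),np.array(k['D']))[:,0]
    P=(np.c_[n,np.ones(len(n))]*d[v,u][:,None])@np.array(k['rotation']).T+k['origin']
    np.save(c+'.npy',np.c_[P,p[v,u]])
E
```

```text
scene bottle1 [([0.615, -0.082, -0.002], 0.76), ([0.35, -0.329, 0.002], 0.75), ([0.458, 0.076, 0.004], 0.67), ([0.545, 0.349, -0.0], 0.57), ([0.514, 0.209, -0.002], 0.29)]
scene tray1 [([0.539, -0.327, 0.002], 0.87), ([0.478, -0.09, -0.0], 0.81), ([0.617, 0.102, -0.005], 0.66), ([0.346, 0.316, -0.001], 0.62)]
[1.442 0.377 0.828] [[-0.37, 0.58, -0.73], [0.93, 0.23, -0.29], [0.0, -0.79, -0.62]] [466.26463053   0.         324.59899081]
side bottle1 [([0.454, 0.08, 0.001], 0.81), ([0.351, -0.328, -0.002], 0.8), ([0.542, 0.346, 0.001], 0.62), ([0.615, -0.08, 0.002], 0.58)]
side tray1 [([0.353, 0.318, 0.002], 0.94), ([0.619, 0.099, -0.0], 0.64), ([0.538, -0.327, 0.0], 0.61), ([0.477, -0.09, -0.001], 0.6), ([0.547, 0.004, -0.0], 0.25)]
[ 0.447 -0.522  0.643] [[0.99, -0.12, 0.1], [-0.16, -0.76, 0.63], [-0.0, -0.63, -0.77]] [386.03211358   0.         320.69666287]
```

View pics/scene0.png

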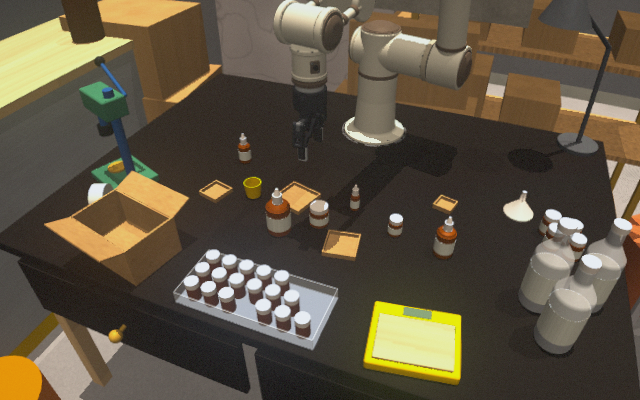

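View pics/side0.png

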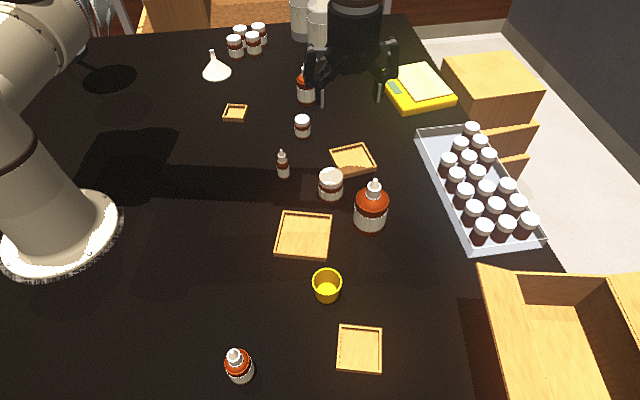

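The scene view shows four spouted bottles: the largest at about (278,213), then (445,238), (245,150) and the smallest at (355,197). The trays are at (297,195), (342,245), (215,190) and (445,203), and the jars at (319,212) and (395,224). The side view agrees, and there is also a yellow cup at (326,285). Next I refine these positions with the depth clouds.

```bash
python3 - <<'E'
from m import *
from scipy.optimize import least_squares
B={'b1':(.456,.078,.052,.066,.009),'b2':(.35,-.329,.067,.083,.01),'b3':(.544,.347,.083,.1,.011),'b4':(.614,-.081,.095,.114,.013),
'js':(.513,.211,.012,.03,.019),'jl':(.550,.009,.015,.035,.026)}
T={'t1':(.35,.317,.027),'t2':(.539,-.327,.035),'t3':(.618,.1,.043),'t4':(.478,-.089,.051)}
for c in ['scene','side']:
    P=np.load(c+'.npy')
    for n,(x,y,a,b,r) in B.items():
        q=P[(np.hypot(P[:,0]-x,P[:,1]-y)<r+.012)&(P[:,2]>a)&(P[:,2]<b)]
        if len(q)<6: print(c,n,len(q)); continue
        s=least_squares(lambda w:np.hypot(q[:,0]-w[0],q[:,1]-w[1])-r,[x,y],loss='soft_l1',f_scale=.002)
        print(c,n,len(q),s.x.round(4),np.abs(s.fun).mean().round(4))
    for n,(x,y,h) in T.items():
        q=P[(np.abs(P[:,0]-x)<h*1.45)&(np.abs(P[:,1]-y)<h*1.45)&(P[:,2]>.009)&(P[:,2]<.018)&(P[:,3]>P[:,5]+40)]
        print(c,n,len(q),[np.round(z,4) for z in cv2.minAreaRect(q[:,:2].astype(np.float32))])
    q=P[(P[:,3]>120)&(P[:,4]>90)&(P[:,5]<60)&(P[:,2]>.015)&(np.hypot(P[:,0]-.5,P[:,1]+.2)<.12)]
    print('cup',len(q),q[:,:3].min(0).round(3),q[:,:3].max(0).round(3))
E
```

```text
scene b1 30 [0.4542 0.081 ] 0.0011
scene b2 24 [ 0.3487 -0.3286] 0.0017
scene b3 58 [0.5419 0.3473] 0.0011
scene b4 62 [ 0.6116 -0.0782] 0.0013
scene js 79 [0.514 0.214] 0.0009
scene jl 111 [0.5488 0.0112] 0.001
scene t1 109 [array([0.3511, 0.3193]), array([0.0558, 0.0601]), np.float64(75.5432)]
scene t2 162 [array([ 0.5362, -0.3212]), array([0.0757, 0.0737]), np.float64(75.3726)]
scene t3 239 [array([0.6166, 0.1009]), array([0.0916, 0.087 ]), np.float64(10.1614)]
scene t4 168 [array([ 0.4783, -0.0887]), array([0.1055, 0.1092]), np.float64(75.2816)]
cup 167 [ 0.471 -0.24   0.015] [ 0.528 -0.19   0.048]
side b1 41 [0.4547 0.0797] 0.0006
side b2 71 [ 0.351  -0.3282] 0.0004
side b3 12 [0.5436 0.3453] 0.0007
side b4 95 [ 0.6128 -0.079 ] 0.0005
side js 91 [0.5142 0.2111] 0.0009
side jl 156 [0.5493 0.0094] 0.0005
side t1 167 [array([0.3511, 0.3182]), array([0.0571, 0.0556]), np.float64(73.8892)]
side t2 500 [array([ 0.5374, -0.3239]), array([0.0707, 0.0689]), np.float64(75.1962)]
side t3 277 [array([0.6159, 0.0981]), array([0.0867, 0.0882]), np.float64(8.9392)]
side t4 496 [array([ 0.4831, -0.0723]), array([0.1437, 0.1022]), np.float64(73.9529)]
cup 354 [ 0.477 -0.242  0.015] [ 0.528 -0.192  0.047]
```

```bash
python3 -m crank '[[-0.4,0.19,0,0,1],[-0.4,0.19,0,0,1],[-0.4,0.19,0,0,1],[-0.376,0.186,0,0,1],[0,0,0.4,0,1],[0,0,0.4,0,1],[0,0,0.2,0,1],[0,0,0,0,1]]' 50; ls
```

```text
clock: 2.2
tcp_pos: [0.6116, -0.0784, 0.1794]
tool_rot: [[-0.0, 1.0, -0.004], [1.0, 0.0, 0.001], [0.001, -0.004, -1.0]]
wrist_force: [-1.0, 0.5, -0.1]
width: 0.0855
grasp_force: 0.0
m.py
pics
scene.npy
side.npy
```

```bash
python3 -m crank '[[0,0,0.4,0,1],[0,0,0.4,0,1],[0,0,0.4,0,1],[0,0,0.3,0,1],[0,0,0.2,0,1],[0,0,0,0,1],[0,0,0,0,0.6],[0,0,0,0,0.4]]' 50; python3 -m crank '[[0,0,0,0,0],[0,0,0,0,0],[0,0,0,0,0],[0,0,0,0,0],[0,0,0,0,0]]' 50
```

```text
clock: 3.0
tcp_pos: [0.6137, -0.0791, 0.0977]
tool_rot: [[-0.0, 1.0, 0.002], [1.0, 0.0, -0.001], [-0.001, 0.002, -1.0]]
wrist_force: [-0.5, 0.9, 0.3]
width: 0.0592
grasp_force: 0.0
clock: 3.5
tcp_pos: [0.6131, -0.079, 0.0971]
tool_rot: [[-0.0, 1.0, 0.001], [1.0, 0.0, -0.0], [-0.0, 0.001, -1.0]]
wrist_force: [-1.6, 0.2, 6.3]
width: 0.0241
grasp_force: 49.2
```

```bash
python3 -m crank '[[0,0,-0.1,0,0],[0,0,-0.3,0,0],[0,0,-0.4,0,0],[0,0,-0.2,0,0],[0,0,0,0,0],[0,0,0,0,0]]' 50; python3 - <<'E'
from m import *
p,d=eyes.grab_frame('side'); cv2.imwrite('pics/a.png',cv2.resize(p[60:300,200:500,::-1],(600,480)))
print(manip.get_obs()['grasp_force'])
E
```

```text
clock: 4.1
tcp_pos: [0.6126, -0.0787, 0.1461]
tool_rot: [[0.0, 1.0, -0.0], [1.0, -0.0, 0.0], [0.0, -0.0, -1.0]]
wrist_force: [-1.1, -1.1, -1.8]
width: 0.0238
grasp_force: 49.2
49.23901677131653
```

View pics/a.png

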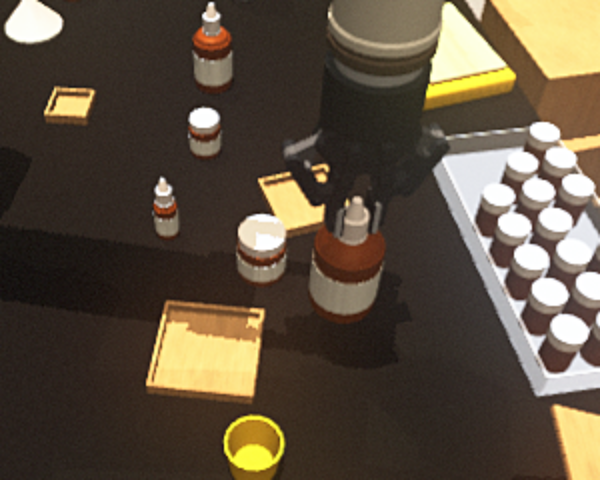

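The largest bottle is held upright at about (350,270) in the crop and is clear of the jar at (261,250). Next I carry it to tray 4.

```bash
python3 -m crank '[[0,-0.2,0,0,0],[-0.05,-0.5,0,0,0],[-0.05,-0.5,0,0,0],[-0.05,-0.5,0,0,0],[-0.05,-0.5,0,0,0],[0,-0.35,0,0,0],[0,-0.14,0,0,0],[0,0,0,0,0]]'; python3 -m crank '[[0,0,0.2,0,0],[0,0,0.2,0,0],[0,0,0.2,0,0],[0,0,0.1,0,0],[0,0,0,0,0],[0,0,0,0,0]]'
```

```text
clock: 4.95
tcp_pos: [0.4775, -0.0886, 0.1457]
tool_rot: [[0.0, 1.0, -0.001], [1.0, -0.0, 0.001], [0.001, -0.001, -1.0]]
wrist_force: [0.8, -0.3, -1.4]
width: 0.0237
grasp_force: 49.5
clock: 5.55
tcp_pos: [0.4784, -0.0888, 0.1112]
tool_rot: [[-0.0, 1.0, -0.0], [1.0, 0.0, 0.0], [0.0, -0.0, -1.0]]
wrist_force: [-0.5, -1.1, -2.3]
width: 0.0241
grasp_force: 49.5
```

```bash
python3 -m crank '[[0,0,0.07,0,0],[0,0,0.06,0,0],[0,0,0.05,0,0],[0,0,0.03,0,0],[0,0,0,0,0],[0,0,0,0,0]]'
```

```text
clock: 6.15
tcp_pos: [0.4783, -0.0889, 0.1012]
tool_rot: [[-0.0, 1.0, -0.0], [1.0, 0.0, -0.0], [-0.0, -0.0, -1.0]]
wrist_force: [-2.2, 0.1, 4.2]
width: 0.0241
grasp_force: 49.9
```

```bash
python3 -m crank '[[0,0,0,0,0.35],[0,0,0,0,0.45],[0,0,0,0,0.7],[0,0,0,0,0.7],[0,0,0,0,0.7],[0,0,-0.3,0,0.7],[0,0,-0.5,0,0.7],[0,0,-0.6,0,1]]'; python3 - <<'E'
from m import *
import time
p,d=eyes.grab_frame('wrist'); cv2.imwrite('pics/w.png',p[:,:,::-1])
p,d=eyes.grab_frame('side');cv2.imwrite('pics/b.png',cv2.resize(p[60:300,200:500,::-1],(600,480)))
print([(np.round(r['location'],3).tolist(),round(r['p'],2)) for r in nets.landmark_of('bottle4','side')])
o=manip.get_obs();print(o['clock'],o['tcp_pos'])
E
```

```text
clock: 6.95
tcp_pos: [0.4774, -0.0884, 0.1705]
tool_rot: [[0.0, 1.0, -0.002], [1.0, -0.0, 0.001], [0.001, -0.002, -1.0]]
wrist_force: [0.4, 0.1, 0.7]
width: 0.0728
grasp_force: 0.0
[([0.477, -0.088, 0.006], 0.97), ([0.35, -0.33, 0.0], 0.91), ([0.453, 0.084, 0.003], 0.62)]
7.1 [ 0.47986103 -0.08952342  0.17304973]
```

View pics/b.png

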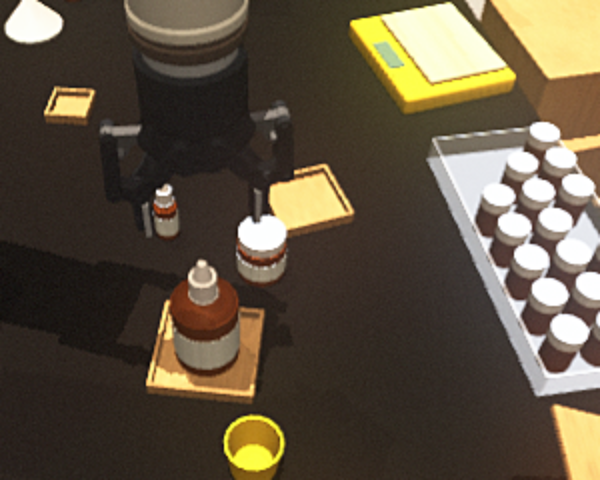

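The largest bottle stands upright and centred in tray 4, at about (205,330). Next is bottle 1.

```bash
python3 -m crank '[[0.3,-0.04,0,0,1],[0.6,-0.08,0,0,1],[0.6,-0.09,0,0,1],[0.6,-0.09,0,0,1],[0.6,-0.09,0,0,1],[0.5,-0.06,0,0,1],[0.176,-0.03,0,0,1],[0,0,0,0,1]]' 35; python3 -m crank '[[0,0,0.4,0,1],[0,0,0.4,0,1],[0,0,0.4,0,1],[0,0,0.4,0,1],[0,0,0.2,0,1],[0,0,0,0,1]]'
```

```text
clock: 7.9
tcp_pos: [0.453, 0.0812, 0.1696]
tool_rot: [[-0.003, 1.0, -0.002], [1.0, 0.003, 0.0], [0.0, -0.002, -1.0]]
wrist_force: [-0.6, -0.8, -0.1]
width: 0.0852
grasp_force: 0.0
clock: 8.5
tcp_pos: [0.4529, 0.0794, 0.0792]
tool_rot: [[0.001, 1.0, -0.004], [1.0, -0.001, 0.0], [0.0, -0.004, -1.0]]
wrist_force: [-0.6, -0.9, 0.9]
width: 0.0852
grasp_force: 0.0
```

```bash
python3 -m crank '[[0,0,0.3,0,1],[0,0,0.22,0,1],[0,0,0,0,1],[0,0,0,0,0.5],[0,0,0,0,0.3],[0,0,0,0,0],[0,0,0,0,0],[0,0,0,0,0]]' 35; python3 -m crank '[[0,0,0,0,0],[0,0,0,0,0]]'
```

```text
clock: 9.3
tcp_pos: [0.4546, 0.08, 0.0552]
tool_rot: [[-0.0, 1.0, 0.001], [1.0, 0.0, -0.0], [-0.0, 0.001, -1.0]]
wrist_force: [-1.6, -0.7, 2.6]
width: 0.0166
grasp_force: 34.1
clock: 9.5
tcp_pos: [0.4546, 0.08, 0.0552]
tool_rot: [[-0.0, 1.0, 0.001], [1.0, 0.0, -0.0], [-0.0, 0.001, -1.0]]
wrist_force: [-1.1, 0.6, 5.0]
width: 0.016
grasp_force: 34.3
```

```bash
python3 -m crank '[[0,0,-0.1,0,0],[0,0,-0.3,0,0],[0,0,-0.3,0,0],[0,0,-0.1,0,0],[0.2,-0.09,0,0,0],[0.5,-0.22,0,0,0],[0.55,-0.24,0,0,0],[0.55,-0.24,0,0,0]]'; python3 -m crank '[[0.55,-0.24,0,0,0],[0.55,-0.24,0,0,0],[0.55,-0.24,0,0,0],[0.55,-0.24,0,0,0],[0.5,-0.22,0,0,0],[0.274,-0.1,0,0,0],[0,0,0,0,0],[0,0,0,0,0]]'
```

```text
clock: 10.3
tcp_pos: [0.4131, 0.1712, 0.0938]
tool_rot: [[0.001, 1.0, -0.002], [1.0, -0.001, 0.0], [0.0, -0.002, -1.0]]
wrist_force: [-0.3, 0.2, -0.9]
width: 0.0162
grasp_force: 34.2
clock: 11.1
tcp_pos: [0.3499, 0.3185, 0.094]
tool_rot: [[-0.001, 1.0, -0.001], [1.0, 0.001, -0.001], [-0.001, -0.001, -1.0]]
wrist_force: [0.1, -0.2, -1.5]
width: 0.0161
grasp_force: 34.2
```

```bash
python3 -m crank '[[0,0,0.2,0,0],[0,0,0.2,0,0],[0,0,0.1,0,0],[0,0,0.06,0,0],[0,0,0.06,0,0],[0,0,0.06,0,0],[0,0,0,0,0],[0,0,0,0,0]]'
```

```text
clock: 11.9
tcp_pos: [0.3509, 0.3188, 0.0609]
tool_rot: [[-0.0, 1.0, 0.0], [1.0, 0.0, 0.0], [0.0, 0.0, -1.0]]
wrist_force: [-0.5, 0.0, -0.3]
width: 0.0161
grasp_force: 34.2
```

```bash
python3 -m crank '[[0,0,0.03,0,0],[0,0,0.02,0,0],[0,0,0,0,0]]'; python3 -m crank '[[0,0,0,0,0.25],[0,0,0,0,0.35],[0,0,0,0,0.7],[0,0,0,0,0.7],[0,0,-0.2,0,0.7],[0,0,-0.4,0,0.7],[0,0,-0.6,0,1],[0,0,-0.6,0,1]]'; python3 - <<'E'
from m import *
p,d=eyes.grab_frame('scene');cv2.imwrite('pics/c.png',cv2.resize(p[100:260,180:480,::-1],(800,427)))
print([(np.round(r['location'],3).tolist(),round(r['p'],2)) for r in nets.landmark_of('bottle1','scene')])
o=manip.get_obs();print(o['clock'],o['tcp_pos'])
E
```

```text
clock: 12.2
tcp_pos: [0.3513, 0.3191, 0.0592]
tool_rot: [[-0.0, 1.0, 0.001], [1.0, 0.0, 0.001], [0.001, 0.001, -1.0]]
wrist_force: [-1.1, -0.1, 5.7]
width: 0.0163
grasp_force: 34.6
clock: 13.0
tcp_pos: [0.3505, 0.3185, 0.1497]
tool_rot: [[0.0, 1.0, -0.0], [1.0, -0.0, -0.0], [-0.0, -0.0, -1.0]]
wrist_force: [0.9, 0.4, -0.3]
width: 0.0849
grasp_force: 0.0
[([0.479, -0.091, 0.002], 0.77), ([0.353, -0.331, -0.002], 0.62), ([0.354, 0.319, 0.008], 0.59)]
13.1 [0.35381376 0.32035241 0.15364132]
```

View pics/c.png

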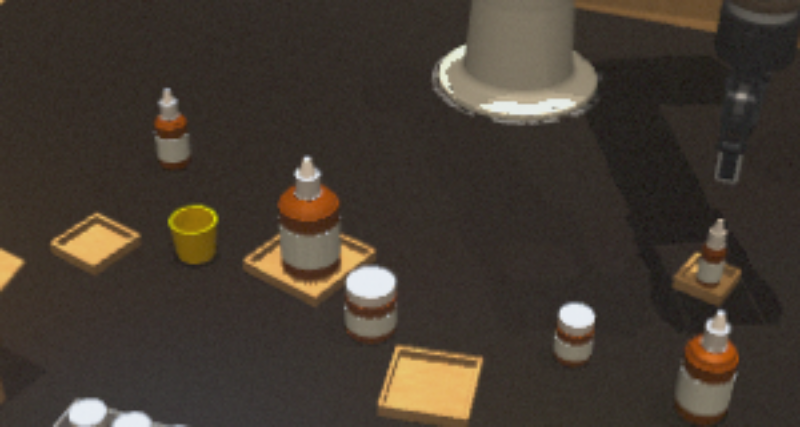

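Bottle 1 stands upright in tray 1 at about (712,260), and bottle 4 is still centred in its tray. Next is bottle 3.

```bash
python3 -m crank '[[0.05,0.3,-0.2,0,1],[0.1,0.6,-0.2,0,1],[0.1,0.6,0,0,1],[0.1,0.6,0,0,1],[0.1,0.6,0,0,1],[0.09,0.6,0,0,1],[0,0.4,0,0,1],[0,0.13,0,0,1]]' 45; python3 -m crank '[[0,0,0,0,1],[0,0,0.3,0,1],[0,0,0.4,0,1],[0,0,0.3,0,1],[0,0,0,0,1],[0,0,0,0,1]]'
```

```text
clock: 13.9
tcp_pos: [0.5437, 0.3452, 0.1677]
tool_rot: [[0.001, 1.0, -0.0], [1.0, -0.001, -0.0], [-0.0, -0.0, -1.0]]
wrist_force: [-1.3, -0.2, 0.6]
width: 0.0855
grasp_force: 0.0
clock: 14.5
tcp_pos: [0.5415, 0.3457, 0.1179]
tool_rot: [[-0.0, 1.0, -0.001], [1.0, 0.0, -0.0], [-0.0, -0.001, -1.0]]
wrist_force: [-0.9, 0.7, 0.5]
width: 0.0854
grasp_force: 0.0
```

```bash
python3 -m crank '[[0,0,0.3,0,1],[0,0.01,0.3,0,1],[0,0,0.08,0,1],[0,0,0,0,0.5],[0,0,0,0,0.3],[0,0,0,0,0],[0,0,0,0,0],[0,0,0,0,0]]' 45; python3 -m crank '[[0,0,0,0,0],[0,0,0,0,0]]'
```

```text
clock: 15.3
tcp_pos: [0.5431, 0.3459, 0.0851]
tool_rot: [[-0.0, 1.0, 0.001], [1.0, 0.0, 0.0], [0.0, 0.001, -1.0]]
wrist_force: [-1.6, 0.1, 2.0]
width: 0.0201
grasp_force: 43.9
clock: 15.5
tcp_pos: [0.5431, 0.3459, 0.0851]
tool_rot: [[-0.0, 1.0, 0.001], [1.0, 0.0, 0.0], [0.0, 0.001, -1.0]]
wrist_force: [-1.6, 0.7, 4.4]
width: 0.0203
grasp_force: 44.0
```

```bash
python3 -m crank '[[0,0,-0.1,0,0],[0,0,-0.3,0,0],[0,0,-0.4,0,0],[0,0,-0.4,0,0],[0,0,-0.3,0,0],[0,0,-0.1,0,0],[-0.2,0.06,0,0,0],[-0.5,0.15,0,0,0]]'; python3 -m crank '[[-0.55,0.165,0,0,0],[-0.55,0.165,0,0,0],[-0.55,0.165,0,0,0],[-0.55,0.165,0,0,0],[-0.55,0.165,0,0,0],[-0.55,0.165,0,0,0],[-0.5,0.15,0,0,0],[-0.3,0.09,0,0,0]]'; python3 -m crank '[[-0.13,0.03,0,0,0],[0,0,0,0,0],[0,0,0,0,0]]'
```

```text
clock: 16.3
tcp_pos: [0.5523, 0.311, 0.1633]
tool_rot: [[-0.003, 1.0, -0.002], [1.0, 0.003, -0.0], [-0.0, -0.002, -1.0]]
wrist_force: [0.6, 0.1, -2.2]
width: 0.02
grasp_force: 44.1
clock: 17.1
tcp_pos: [0.6144, 0.1031, 0.1629]
tool_rot: [[0.002, 1.0, -0.002], [1.0, -0.002, -0.001], [-0.001, -0.002, -1.0]]
wrist_force: [-0.3, 1.0, -2.4]
width: 0.02
grasp_force: 44.2
clock: 17.4
tcp_pos: [0.6158, 0.1, 0.164]
tool_rot: [[-0.001, 1.0, -0.001], [1.0, 0.001, 0.001], [0.001, -0.001, -1.0]]
wrist_force: [-0.5, 0.4, -1.7]
width: 0.0197
grasp_force: 44.2
```

```bash
python3 -m crank '[[0,0,0.3,0,0],[0,0,0.4,0,0],[0,0,0.4,0,0],[0,0,0.2,0,0],[0,0,0.08,0,0],[0,0,0.06,0,0],[0,0,0,0,0],[0,0,0,0,0]]'; python3 -m crank '[[0,0,0.03,0,0],[0,0,0.03,0,0],[0,0,0,0,0],[0,0,0,0,0]]'
```

```text
clock: 18.2
tcp_pos: [0.617, 0.0992, 0.0933]
tool_rot: [[-0.0, 1.0, 0.002], [1.0, 0.0, -0.0], [-0.0, 0.002, -1.0]]
wrist_force: [0.7, -0.2, -1.1]
width: 0.0199
grasp_force: 44.2
clock: 18.6
tcp_pos: [0.6162, 0.0992, 0.0893]
tool_rot: [[0.0, 1.0, -0.0], [1.0, -0.0, 0.0], [0.0, -0.0, -1.0]]
wrist_force: [-0.1, -0.2, -1.8]
width: 0.0202
grasp_force: 44.2
```

```bash
python3 -m crank '[[0,0,0.02,0,0],[0,0,0.01,0,0],[0,0,0,0,0],[0,0,0,0,0]]'
```

```text
clock: 19.0
tcp_pos: [0.6166, 0.0992, 0.0891]
tool_rot: [[-0.0, 1.0, 0.001], [1.0, 0.0, -0.0], [-0.0, 0.001, -1.0]]
wrist_force: [-2.5, 0.9, 6.1]
width: 0.0199
grasp_force: 44.9
```

```bash
python3 -m crank '[[0,0,0,0,0.3],[0,0,0,0,0.4],[0,0,0,0,0.7],[0,0,0,0,0.7],[0,0,-0.2,0,0.7],[0,0,-0.4,0,0.7],[0,0,-0.7,0,1],[0,0,-0.7,0,1]]'; python3 - <<'E'
from m import *
p,d=eyes.grab_frame('scene');cv2.imwrite('pics/d.png',cv2.resize(p[100:260,180:480,::-1],(800,427)))
print([(np.round(r['location'],3).tolist(),round(r['p'],2)) for r in nets.landmark_of('bottle3','scene')])
o=manip.get_obs();print(o['clock'],o['tcp_pos'])
E
```

```text
clock: 19.8
tcp_pos: [0.6159, 0.0992, 0.1891]
tool_rot: [[0.0, 1.0, -0.001], [1.0, -0.0, 0.0], [0.0, -0.001, -1.0]]
wrist_force: [0.8, -0.5, 0.3]
width: 0.085
grasp_force: 0.0
[([0.479, -0.091, 0.002], 0.84), ([0.618, 0.101, 0.005], 0.8), ([0.354, -0.332, -0.001], 0.78), ([0.355, 0.318, 0.008], 0.71), ([0.539, -0.324, 0.001], 0.23)]
19.9 [0.62010756 0.09911724 0.19536604]
```

View pics/d.png

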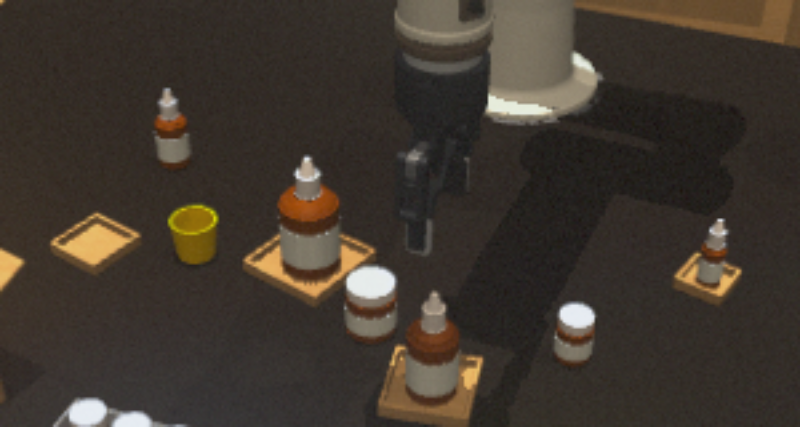

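Bottle 3 stands upright in tray 3 at about (432,350), and both jars are unmoved. The last one is bottle 2.

```bash
python3 -m crank '[[-0.3,-0.19,0,0,1],[-0.6,-0.37,0,0,1],[-0.7,-0.436,0,0,1],[-0.7,-0.436,0,0,1],[-0.7,-0.436,0,0,1],[-0.7,-0.436,0,0,1],[-0.7,-0.436,0,0,1],[-0.7,-0.436,0,0,1]]' 40; python3 -m crank '[[-0.7,-0.436,0,0,1],[-0.7,-0.436,0,0,1],[-0.7,-0.436,0,0,1],[-0.7,-0.436,0,0,1],[-0.5,-0.31,0,0,1],[-0.15,-0.1,0,0,1],[0,0,0,0,1],[0,0,0,0,1]]'
```

```text
clock: 20.7
tcp_pos: [0.4565, -0.157, 0.1881]
tool_rot: [[-0.0, 1.0, 0.001], [1.0, 0.0, -0.0], [-0.0, 0.001, -1.0]]
wrist_force: [0.2, -1.2, 0.8]
width: 0.0855
grasp_force: 0.0
clock: 21.5
tcp_pos: [0.3503, -0.3274, 0.1878]
tool_rot: [[-0.001, 1.0, 0.0], [1.0, 0.001, 0.001], [0.001, 0.0, -1.0]]
wrist_force: [0.4, -0.4, 0.7]
width: 0.085
grasp_force: 0.0
```

```bash
python3 -m crank '[[0,0,0.4,0,1],[0,0,0.5,0,1],[0,0,0.5,0,1],[0,0,0.5,0,1],[0,0,0.3,0,1],[-0.01,0,0.16,0,1],[0,0,0,0,1],[0,0,0,0,1]]' 40
```

```text
clock: 22.3
tcp_pos: [0.3505, -0.3289, 0.0706]
tool_rot: [[-0.001, 1.0, 0.001], [1.0, 0.001, -0.001], [-0.001, 0.001, -1.0]]
wrist_force: [-0.2, -0.1, -0.0]
width: 0.0852
grasp_force: 0.0
```

```bash
python3 -m crank '[[0,0,0,0,0.5],[0,0,0,0,0.3],[0,0,0,0,0],[0,0,0,0,0],[0,0,0,0,0],[0,0,0,0,0],[0,0,0,0,0]]' 40
```

```text
clock: 23.0
tcp_pos: [0.35, -0.3291, 0.0701]
tool_rot: [[0.0, 1.0, 0.0], [1.0, -0.0, -0.001], [-0.001, 0.0, -1.0]]
wrist_force: [-1.4, -0.4, 3.6]
width: 0.0182
grasp_force: 39.1
```

```bash
python3 -m crank '[[0,0,-0.1,0,0],[0,0,-0.3,0,0],[0,0,-0.3,0,0],[0,0,-0.1,0,0],[0,0.2,0,0,0],[0.02,0.5,0,0,0],[0.02,0.55,0,0,0],[0.02,0.55,0,0,0]]'; python3 -m crank '[[0.02,0.55,0,0,0],[0,0.55,0,0,0],[0,0.5,0,0,0],[0,0.3,0,0,0],[0,0.06,0,0,0],[0,0,0,0,0],[0,0,0,0,0]]'
```

```text
clock: 23.8
tcp_pos: [0.4409, -0.3251, 0.1087]
tool_rot: [[0.0, 1.0, -0.001], [1.0, -0.0, 0.001], [0.001, -0.001, -1.0]]
wrist_force: [-0.1, -0.9, 0.3]
width: 0.018
grasp_force: 39.2
clock: 24.5
tcp_pos: [0.537, -0.3245, 0.1091]
tool_rot: [[0.0, 1.0, -0.001], [1.0, -0.0, 0.001], [0.001, -0.001, -1.0]]
wrist_force: [-0.7, -0.1, -0.4]
width: 0.0184
grasp_force: 39.2
```

```bash
python3 -m crank '[[0,0,0.2,0,0],[0,0,0.2,0,0],[0,0,0.12,0,0],[0,0,0.06,0,0],[0,0,0.06,0,0],[0,0,0.04,0,0],[0,0,0,0,0],[0,0,0,0,0]]'
```

```text
clock: 25.3
tcp_pos: [0.538, -0.325, 0.0761]
tool_rot: [[-0.0, 1.0, 0.0], [1.0, 0.0, -0.0], [-0.0, 0.0, -1.0]]
wrist_force: [0.0, -0.3, -1.1]
width: 0.018
grasp_force: 39.2
```

```bash
python3 -m crank '[[0,0,0.03,0,0],[0,0,0.02,0,0],[0,0,0,0,0],[0,0,0,0,0]]'
```

```text
clock: 25.7
tcp_pos: [0.5382, -0.3252, 0.0741]
tool_rot: [[-0.0, 1.0, 0.001], [1.0, 0.0, -0.001], [-0.001, 0.001, -1.0]]
wrist_force: [-0.1, 0.7, 4.5]
width: 0.0181
grasp_force: 39.6
```

```bash
python3 -m crank '[[0,0,0,0,0.3],[0,0,0,0,0.4],[0,0,0,0,0.7],[0,0,0,0,0.7],[0,0,-0.2,0,0.7],[0,0,-0.4,0,0.7],[0,0,-0.7,0,1],[0,0,-0.7,0,1]]';python3 -m crank '[[0,0,-0.5,0,1],[0,0,-0.5,0,1],[0,0,0,0,1],[0,0,0,0,1]]'; python3 - <<'E'
from m import *
for c in ['scene','side']:
    p,d=eyes.grab_frame(c);cv2.imwrite(f'pics/e{c}.png',p[:,:,::-1])
    for q in ['bottle1','jar_small','jar_large']: print(c,q,[(np.round(r['location'],3).tolist(),round(r['p'],2)) for r in nets.landmark_of(q,c)])
E
```

```text
clock: 26.5
tcp_pos: [0.5375, -0.3246, 0.1746]
tool_rot: [[0.0, 1.0, -0.001], [1.0, -0.0, 0.001], [0.001, -0.001, -1.0]]
wrist_force: [0.4, 0.1, 0.1]
width: 0.0849
grasp_force: 0.0
clock: 26.9
tcp_pos: [0.538, -0.325, 0.224]
tool_rot: [[-0.0, 1.0, 0.001], [1.0, 0.0, -0.001], [-0.001, 0.001, -1.0]]
wrist_force: [-0.3, 0.3, -0.1]
width: 0.0851
grasp_force: 0.0
scene bottle1 [([0.621, 0.1, 0.002], 0.97), ([0.481, -0.092, 0.005], 0.91), ([0.541, -0.326, 0.007], 0.67), ([0.354, 0.316, 0.004], 0.57)]
scene jar_small [([0.512, 0.212, -0.001], 0.6)]
scene jar_large [([0.55, 0.01, 0.005], 0.93)]
side bottle1 [([0.351, 0.318, 0.005], 0.83), ([0.54, -0.324, 0.002], 0.82), ([0.474, -0.092, 0.003], 0.82), ([0.615, 0.098, 0.005], 0.58)]
side jar_small [([0.514, 0.214, 0.004], 0.58)]
side jar_large [([0.544, 0.01, 0.002], 0.87)]
```

View pics/eside.png

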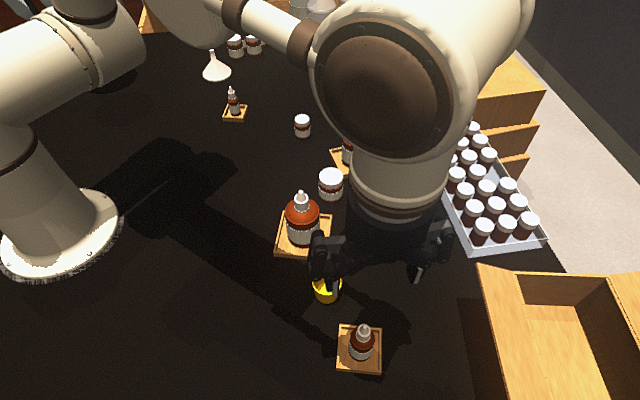

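View pics/escene.png

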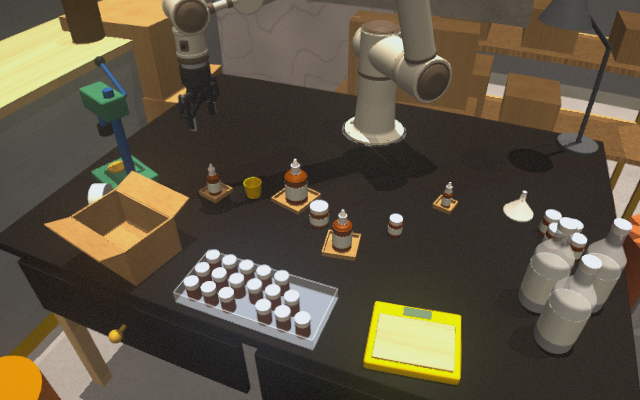

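All four bottles stand upright and centred in their own trays. In the scene view they are at (213,182), (296,185), (342,232) and (447,197). The jars have not moved and the arm is clear of everything.

```bash
python3 -c "
from m import *
print(job.hand_in())"
```

```text
the job is handed in; nothing more can be done
None
```

All four dropper bottles stand upright and released in the trays of their own size, the two jars are where they started, and I handed the job in at about 27 s on the robot's clock; it returned no verdict.

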